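Free the tea tin jammed across the chute

ROBOT

A 6-joint arm with a two-finger parallel gripper is mounted at the origin on the work surface. World frame = base frame: x ahead of the robot, y to its left, z up, the work surface at z = 0. Lengths are in m, angles in degrees, forces in N, time in s.
With the tool pointing down it reaches from about 0.4 to 0.825 m from the base axis. Payload 7 kg.
Tool frame: the origin (TCP) lies on the centre line of the jaws, within the pads' length; the fingertips stand 8 mm ahead of it and the grasp point (between the pads) lies 11 mm behind it; z points along the fingers, y is the line along which they close (so a half turn about z gives the same grasp; the last joint's range is limited). The gripper opens to 88 mm and grips with 3 to 60 N. Pads are 19 mm wide; open, the fingers measure 130 mm over their backs; the gripper's body (78 mm by 193 mm) begins 47 mm behind the grasp point.
Start: joints at [90.247, 20.546, 0.682, 0, -70.136, -16.507], TCP at [0.189, 0.648, 0.235] pointing down, gripper open.
Joint ranges: [-176.03, 176.03], [-82.01, 121.73], [-58.28, 71.71], [-173.87, 95.51], [-174.79, -0.11], [-173.66, 173.66]. Speed limits (degrees/s): [136.94, 136.94, 172.46, 180, 180, 180].

INTERFACE

Orientations are given as [roll, pitch, yaw] about the fixed x, y, z axes, in that order (R = Rz(yaw) Ry(pitch) Rx(roll)).
In Python, from plant import ctrl, vision gives the robot as it stands. The module is installed in compiled form; this text tells all that it offers.
- The arm moves only by the tool move_arm, never from a script. Its argument "moves" is one flat list of numbers, 7 for each row, row after row: the finger opening in cm, from 0 to 8.76, then the shift along the tool's x, y, z in cm, then the turn, a rotation vector about the tool's x, y, z in rad. A call has 1 to 8 rows; each row shifts and turns the commanded pose from where the row before left it, along the tool's axes as they then stand; what a row does not reach is not made up. A row lasts 1/10 s, in which the tool goes at most 50 mm and 8.59 degrees, less where a joint would pass 70% of its speed; a pose out of reach is approached as far as the arm can. A call with a gripper value outside its range is refused whole. The fingers move at their own pace and stop on an object; the grip force is fixed at half the most. Time passes only in rows, so rows that do not move let the fingers close. It gives the time, the measured TCP pose, the force, the opening and the grip force at its end, in the units of the state.
- ctrl.get_obs(): the state, without advancing time (a new reading comes with each control period).
- vision.snapshot(name): name is "scene" or "top"; returns (picture, depth): 480x640x3 uint8, red, green, blue; 480x640 float32, m along the optical axis (not along the pixel's ray), 0 where there is no reading.
- vision.camera_model(name): a dict with "vertical_fov" (degrees; the focal length in pixels is half the picture's height over the tangent of half this angle, whatever the lens; pixels are square), "cx", "cy" (the principal point, pixels), "cam_to_world" (4x4, takes a point from camera to world coordinates). Camera axes: x right, y down, z forward; pixel columns grow to the right and rows downward; lengths in m; the calibration is good to about 2 mm. A picture is of the moment at which its call begins. camera_model takes no time and is no camera call.
- ctrl.close_job(): hands the job in; it is judged then, once.
The state is a dict: "clock": time; "joint_pos": joint angles; "qvel": joint speeds; "tau": joint torques, N m; "tool_pos": TCP position; "orientation": TCP orientation; "force": force on the tool from outside, world axes, zero at the start; "moment": the same for the moment, N m; "opening": finger opening in m; "gripper_force": force on a finger pad.
Only numpy, scipy, OpenCV 4.12 (cv2) and the standard library are available. Lean on these libraries where they do the work, as an engineer would, in place of code of your own. Each camera call takes 0.05 s, during which the arm holds its last target. There are 200 camera calls.

TASK

The blue tea tin has fallen crosswise in the sloping wooden tin chute and is stuck under the two steel lips. Push it back up the slope until it is fully clear of the lips, then lift it out of the chute and lay it gently, flat and lid up, in the middle of the round wooden board. Leave the yellow tin where it is.

Things in the scene. Friction and masses are not known exactly. Their poses are not given: they have to be found in the camera images.
- tin: The jammed tea tin: blue, white dots; rigid box 44 (x) by 120 (y) by 40 (z) mm, about 0.18 kg. Origin: centre of its underside; z out through the lid. It starts flat on the chute floor with y across the chute, both ends under the lips, its low long face 0 to 5 mm uphill of the shoulders. Grip it over the 44 mm. Friction holds it wherever it is left on the slope.
- chute: Fixed wooden trough. Origin on the worktop below its middle; z up, x level towards the high end, y across. Floor 136 mm wide, rising 12 degrees to +x, 64 mm high at x=0. s = distance in mm along the slope from there, uphill positive: trough from s=-160 (open end) to 160 (end wall). Walls 50 mm high square to the floor, 6 thick.
- throat (a point): On the chute floor's midline at s=-70. From here down to s=-160 a wooden shoulder, 50 mm high, stands at each side, leaving a channel 68 mm wide, open above and at its low end, where a closed gripper can reach in below the tin. From s=-75 to +5 two steel lips overhang the sides by 32 mm each, 44 to 50 mm above the floor, with a 72 mm gap between them.
- clear (a point): On the chute floor's midline at s=+60, in the upper part of the trough, open above from s=+5 to +160. With the tin's middle beyond s=+27 it is clear of the lips; with its middle here there is room for open fingers on both sides.
- board: Round wooden serving board, a flat loose disc of 110 mm radius, 16 mm thick, 0.9 kg, on the worktop. Origin: centre of its underside, z up.
- spare_tin: A yellow tin with blue dots, the same size as the blue one, lying on the worktop past the chute's low end. Not to be moved. Origin: centre of its underside.
Things that resemble listed ones, but are neither listed nor needed, are in the scene too. What is meant by the tin is not orange, and is the larger of those in its own colour. Several things have the shape of the board; the one meant has the colours described above.

How it is judged:
By the outcome, as a careful person would: the job done as asked, in the order asked, and still so for the second after the job is handed in, with the robot touching nothing.
It also fails if it takes over 48 s, if anything falls off the work surface, if the arm or the gripper's body presses on something with over 40 N, if the wrist force passes 120 N, or if a joint passes its speed limit or range.

## Working session

There is one attempt and no reset: what is moved stays moved. The work goes in short steps, Python scripts to look and compute and a tool call to move; the robot and the scene stay as the last step left them, time stands still between calls to the robot, and variables do not carry over. Pictures are saved under pics/ and viewed, at most 10 in all, crops included, and the job is handed in when it is done.

Besides the shell and the picture viewer there is one more tool, called after ">>>" by a JSON object that holds its "name" and its "arguments". move_arm: Moves the arm, as the interface text tells. Its arguments: {"type":"object","properties":{"moves":{"type":"array"}},"required":["moves"]}

```bash
mkdir -p pics
cat > h.py <<'E'
import numpy as np, cv2
from plant import ctrl, vision
def snap(n,f=None):
    im,d=vision.snapshot(n)
    if f: cv2.imwrite('pics/'+f,im[...,::-1])
    return im,d
def cloud(n,d):
    m=vision.camera_model(n); f=240/np.tan(np.radians(m['vertical_fov'])/2)
    v,u=np.mgrid[:480,:640]
    p=np.stack([(u-m['cx'])/f*d,(v-m['cy'])/f*d,d],-1)
    T=np.array(m['cam_to_world']); return p@T[:3,:3].T+T[:3,3]
E
python3 - <<'E'
from h import *
for n in('scene','top'):
    im,d=snap(n,n+'1.png'); np.savez(n+'1.npz',im=im,d=d); m=vision.camera_model(n); print(m,(d>0).mean())
o=ctrl.get_obs();print(o)
E
```

```text
{'vertical_fov': 45.18355101943442, 'cx': 321.9798658770564, 'cy': 240.29537473287604, 'cam_to_world': array([[ 0.51483639,  0.72472633, -0.45794676,  1.0637957 ],
       [ 0.85728048, -0.43752759,  0.27136653, -0.40205825],
       [-0.00369787, -0.53229818, -0.84654886,  1.23944306],
       [ 0.        ,  0.        ,  0.        ,  1.        ]])} 0.9959830729166667
{'vertical_fov': 55.709408025834755, 'cx': 316.36081343684043, 'cy': 234.82264595126793, 'cam_to_world': array([[ 1.52062165e-03, -9.96240108e-01,  8.66217870e-02,
         3.31082743e-01],
       [-9.99970571e-01, -8.63499300e-04,  7.62307372e-03,
        -2.03013631e-02],
       [-7.51961394e-03, -8.66308296e-02, -9.96212103e-01,
         1.31322878e+00],
       [ 0.00000000e+00,  0.00000000e+00,  0.00000000e+00,
         1.00000000e+00]])} 0.9958919270833333
{'clock': 0.1, 'joint_pos': array([ 9.02473378e+01,  2.05862274e+01,  6.38972957e-01, -1.73300879e-02,
       -7.01352479e+01, -1.65075642e+01]), 'qvel': array([-0.00979737, -0.14299329,  0.15532835,  0.10382659,  0.00229649,
       -0.0366363 ]), 'tau': array([-2.76728402e-03, -5.84166241e+01,  2.93752223e+01,  7.01568246e+00,
        1.01747538e-02, -5.72228737e-05]), 'tool_pos': array([0.18890095, 0.64758872, 0.23372972]), 'orientation': array([ 1.79916269e+02, -7.82367465e-03, -1.62661212e+01]), 'force': array([-0.02657431,  0.83986162, -0.7516522 ]), 'moment': array([-0.00196065,  0.00443981,  0.03073343]), 'gripper_force': 0.0, 'opening': 0.08741909422215877}
```

View pics/top1.png

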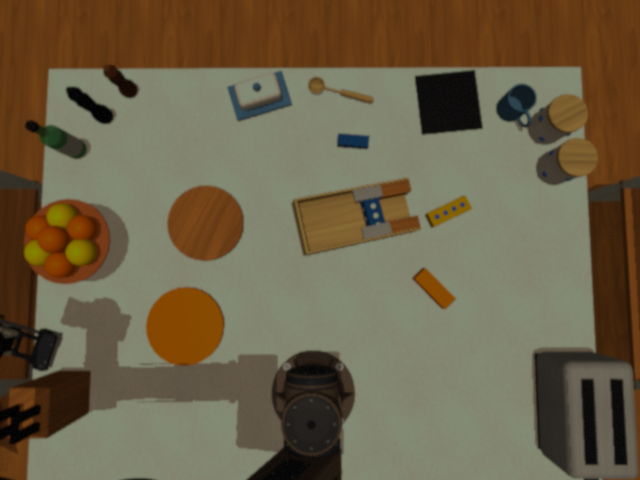

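View pics/scene1.png

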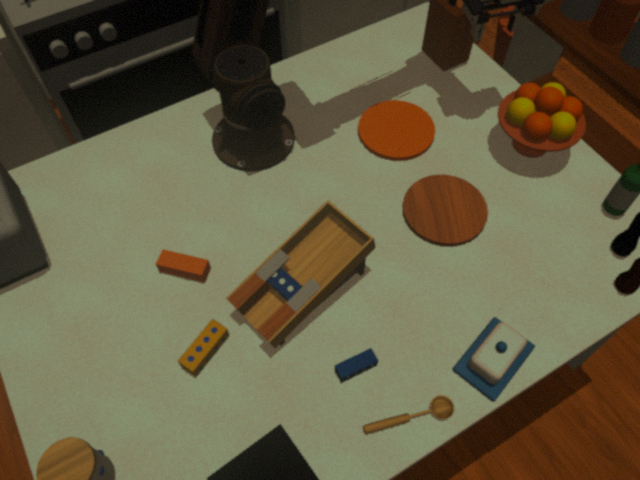

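The top view shows the chute around (357,217), with its high end at left (300,228) and its open low end at right (415,205). The blue tin is at (372,211), the wooden board at (206,222), and the yellow tin at (449,211). The board in orange at (185,326) and the small blue box at (353,141) are decoys.

Run:
```python
from h import *
for n in('top','scene'):
    a=np.load(n+'1.npz');im,d=a['im'],a['d'];P=cloud(n,d)
    hsv=cv2.cvtColor(im,cv2.COLOR_RGB2HSV)
    def comps(mask,lo):
        k,l,s,c=cv2.connectedComponentsWithStats(mask.astype(np.uint8))
        for i in range(1,k):
            if s[i,4]>lo: yield l==i,s[i],c[i]
    t=P[(P[...,2]<.012)&(P[...,2]>-.02)&(d>0)]; print(n,'table z',np.median(t[:,2]))
    reg=(P[...,0]>.35)&(P[...,0]<.85)&(abs(P[...,1])<.45)&(d>0)
    blue=reg&(hsv[...,0]>95)&(hsv[...,0]<130)&(hsv[...,1]>120)
    for m,s,c in comps(blue,60): print('blue',s,c,np.median(P[m],0).round(4))
    hi=reg&(P[...,2]>.009)
    for m,s,c in comps(hi,300):
        q=P[m]; r=cv2.minAreaRect(q[:,:2].astype(np.float32)); print('obj',s,c.round(0),r,np.percentile(q[:,2],[5,50,95]).round(4))
        (cx,cy),rad=cv2.minEnclosingCircle(q[:,:2].astype(np.float32)); print('   circ',cx,cy,rad, q.mean(0).round(4))
```

```text
top table z -0.00047639504053020865
blue [338 135  30  12 297] [352.42760943 140.55555556] [ 0.7155 -0.1134  0.0299]
blue [362 199  22  26 278] [371.71582734 211.39928058] [ 0.5017 -0.158   0.0937]
obj [ 231   91   60   30 1015] [257. 102.] ((0.8170280456542969, 0.15538057684898376), (0.06614455580711365, 0.17467845976352692), 0.25770509243011475) [0.0101 0.0364 0.0637]
   circ 0.8411651849746704 0.15553003549575806 0.08765541017055511 [0.8272 0.1628 0.0359]
obj [337 133  32  16 413] [353. 140.] ((0.7195110321044922, -0.11505687981843948), (0.09036137908697128, 0.035530731081962585), 86.25289916992188) [0.0159 0.0297 0.0341]
   circ 0.7183673977851868 -0.11546647548675537 0.047375891357660294 [ 0.7174 -0.1149  0.0285]
obj [ 292  177  129   79 6574] [353. 215.] ((0.49107813835144043, -0.11897312104701996), (0.1486004889011383, 0.3299334645271301), 13.060332298278809) [0.0396 0.0863 0.1311]
   circ 0.49063950777053833 -0.11919169127941132 0.1800801157951355 [ 0.4911 -0.1126  0.0855]
obj [ 167  185   77   76 4448] [205. 222.] ((0.480450838804245, 0.31156817078590393), (0.218209475278854
[... 1682 characters left out ...]
(0.092522531747818, 0.035903215408325195), 84.72408294677734) [0.0164 0.0308 0.0351]
   circ 0.7187982797622681 -0.11447037011384964 0.04786073416471481 [ 0.7212 -0.1165  0.0295]
obj [242 425  58  49 626] [274. 448.] ((0.7928582429885864, -0.3630984127521515), (0.09193530678749084, 0.09788057953119278), 5.0780839920043945) [0.0092 0.0105 0.0135]
   circ 0.7846730947494507 -0.3624003231525421 0.05849047377705574 [ 0.7809 -0.3514  0.0109]
obj [256 456  52  24 342] [279. 469.] ((0.821601390838623, -0.3572569489479065), (0.1033267229795456, 0.04360109940171242), 60.495792388916016) [0.0092 0.0104 0.0134]
   circ 0.8233362436294556 -0.3583697974681854 0.05245519429445267 [ 0.8214 -0.3631  0.0107]
```

```bash
cat >> h.py <<'E'
from scipy.spatial.transform import Rotation as Ro
O=np.array([.4906,-.1168,.064]); yaw=np.radians(103.0)
u0=np.array([np.cos(yaw),np.sin(yaw),0]); c12,s12=np.cos(np.radians(12)),np.sin(np.radians(12))
U=u0*c12+np.array([0,0,s12]); N=-u0*s12+np.array([0,0,c12]); V=np.cross(N,U)
def ch(s,h,y=0): return O+U*s/1000+N*h/1000+V*y/1000   # mm
def toch(p): q=np.asarray(p)-O; return np.round(np.array([q@U,q@N,q@V])*1000,1)
def frame(z,y): return np.stack([np.cross(y,z),y,z],-1)
Rpush=frame(-N,V); Rpush2=frame(-N,-V); Rgrip=frame(-N,-U); Rgrip2=frame(-N,U)
def go(p,R):  # total turn (rad, at present place), then total shift in target tool axes (cm)
    o=ctrl.get_obs(); R0=Ro.from_euler('xyz',o['orientation'],degrees=True).as_matrix()
    rv=Ro.from_matrix(R0.T@R).as_rotvec(); sh=R.T@(np.asarray(p)-o['tool_pos'])*100
    print('turn',rv.round(4),'deg',np.degrees(np.linalg.norm(rv)).round(1),'shift before turn axes',(R0.T@(np.asarray(p)-o['tool_pos'])*100).round(2),'after turn',sh.round(2))
E
python3 - <<'E'
from h import *
for R in (Rpush,Rpush2): print(Ro.from_matrix(R).as_euler('xyz',degrees=True)); go(ch(-100,120),R)
a=np.load('top1.npz');P=cloud('top',a['d'])
hsv=cv2.cvtColor(a['im'],cv2.COLOR_RGB2HSV)
# floor check
C=(P-O)@np.stack([U,N,V],-1)*1000
for s in (20,60,100,140):
  m=(abs(C[...,0]-s)<8)&(abs(C[...,2])<40)&(abs(C[...,1])<25); print(s,C[m][:,1].mean())
m=(abs(C[...,2])<80)&(abs(C[...,0])<175)&(C[...,1]>42)&(C[...,1]<58); q=C[m]; print('outer y',np.percentile(q[:,2],[.5,99.5]),'s',np.percentile(q[:,0],[.5,99.5]))
b=(abs(C[...,2])<40)&(abs(C[...,0]+50)<60)&(hsv[...,0]>95)&(hsv[...,0]<130)&(hsv[...,1]>120)
q=C[b]; print('tin blue s,h,y pct',np.percentile(q,[2,25,50,75,98],axis=0).round(1))
for lo,hi in((-140,-80),(-70,0),(10,150)):
  k=(C[...,0]>lo)&(C[...,0]<hi)&(C[...,1]>40)&(C[...,1]<60)&(abs(C[...,2])<80); print(lo,np.percentile(C[k][:,2],[1,99]).round(1))
E
```

```text
[180.  12. -77.]
turn [ 0.1122 -0.1903  1.0559] deg 61.8 shift before turn axes [56.37 75.63  7.43] after turn [ 93.02 -12.2  -12.29]
[180. -12. 103.]
turn [ 0.2189  0.1291 -2.0726] deg 119.6 shift before turn axes [56.37 75.63  7.43] after turn [-93.02  12.2  -12.29]
20 -0.330702559490016
60 -0.4524179714127077
100 -0.34010417455228764
140 -0.46759037136580495
outer y [-73.71629733  74.05537658] s [-158.99450391  165.57506498]
tin blue s,h,y pct [[-61.5  21.3 -31.5]
 [-52.3  36.8 -18.4]
 [-33.3  39.1  -0.3]
 [-25.2  41.1  18.8]
 [-22.1  44.3  31. ]]
-140 [-73.3  73.6]
-70 [-72.6  73.4]
10 [-73.8  74.2]
```

>>> {"name": "move_arm", "arguments": {"moves": [0, 0, 0, 0, 0.014, -0.0238, 0.132, 0, 0, 0, 0, 0.014, -0.0238, 0.132, 0, 0, 0, 0, 0.014, -0.0238, 0.132, 0, 0, 0, 0, 0.014, -0.0238, 0.132, 0, 0, 0, 0, 0.014, -0.0238, 0.132, 0, 0, 0, 0, 0.014, -0.0238, 0.132, 0, 0, 0, 0, 0.014, -0.0238, 0.132, 0, 0, 0, 0, 0.014, -0.0238, 0.132]}}

```text
clock: 0.9
tool_pos: [0.1891, 0.6477, 0.2341]
orientation: [180.0, 12.1, -77.3]
force: [0.8, 0.2, -0.2]
opening: 0.029
gripper_force: 0.0
```

>>> {"name": "move_arm", "arguments": {"moves": [0, 4.65, -0.61, -0.6, 0, 0, 0, 0, 4.65, -0.61, -0.6, 0, 0, 0, 0, 4.65, -0.61, -0.6, 0, 0, 0, 0, 4.65, -0.61, -0.6, 0, 0, 0, 0, 4.65, -0.61, -0.6, 0, 0, 0, 0, 4.65, -0.61, -0.6, 0, 0, 0, 0, 4.65, -0.61, -0.6, 0, 0, 0, 0, 4.65, -0.61, -0.6, 0, 0, 0]}}

```text
clock: 1.7
tool_pos: [0.3206, 0.2928, 0.2036]
orientation: [-180.0, 12.1, -77.0]
force: [1.9, -0.3, -0.1]
opening: 0.0004
gripper_force: 0.0
```

>>> {"name": "move_arm", "arguments": {"moves": [0, 4.65, -0.61, -0.6, 0, 0, 0, 0, 4.65, -0.61, -0.6, 0, 0, 0, 0, 4.65, -0.61, -0.6, 0, 0, 0, 0, 4.65, -0.61, -0.6, 0, 0, 0, 0, 4.65, -0.61, -0.6, 0, 0, 0, 0, 4.65, -0.61, -0.6, 0, 0, 0, 0, 4.65, -0.61, -0.6, 0, 0, 0, 0, 4.65, -0.61, -0.6, 0, 0, 0]}}

```text
clock: 2.5
tool_pos: [0.4525, -0.0606, 0.1727]
orientation: [-180.0, 12.1, -77.0]
force: [1.6, 0.8, 0.2]
opening: 0.0007
gripper_force: 0.0
```

Run:
```python
from h import *
o=ctrl.get_obs();print(o['clock'],toch(o['tool_pos']),o['orientation'],o['joint_pos'].round(1)); go(ch(-100,120),Rpush)
```

```text
2.5 [84.6 93.1 24.5] [-179.96886766   12.08998652  -77.00798978] [  6.3   6.4 -22.3 -13.5 -63.3  13. ]
turn [-0.0006  0.0016 -0.0001] deg 0.1 shift before turn axes [18.45 -2.45 -2.72] after turn [18.46 -2.45 -2.69]
```

>>> {"name": "move_arm", "arguments": {"moves": [0, 3.7, -0.49, -0.54, 0, 0, 0, 0, 3.7, -0.49, -0.54, 0, 0, 0, 0, 3.7, -0.49, -0.54, 0, 0, 0, 0, 3.7, -0.49, -0.54, 0, 0, 0, 0, 3.65, -0.49, -0.54, 0, 0, 0, 0, 0, 0, 0, 0, 0, 0, 0, 0, 0, 0, 0, 0, 0]}}

```text
clock: 3.2
tool_pos: [0.5176, -0.2349, 0.1595]
orientation: [179.9, 12.1, -77.1]
force: [-0.9, 0.3, -0.2]
opening: 0.0003
gripper_force: 0.0
```

Run:
```python
from h import *
o=ctrl.get_obs();print(o['clock'],toch(o['tool_pos']),o['orientation'],o['force']); go(ch(-100,15),Rpush)
im,d=snap('scene'); cv2.imwrite('pics/a.png',cv2.resize(im[180:380,180:420,::-1],None,fx=2.5,fy=2.5))
```

```text
3.2 [-98.7 118.7   0.3] [179.9205316   12.13754057 -77.12490023] [-0.92503111  0.29005984 -0.23298651]
turn [ 0.0009  0.0024 -0.0021] deg 0.2 shift before turn axes [ 0.16 -0.04 10.37] after turn [ 0.13 -0.03 10.37]
```

View pics/a.png

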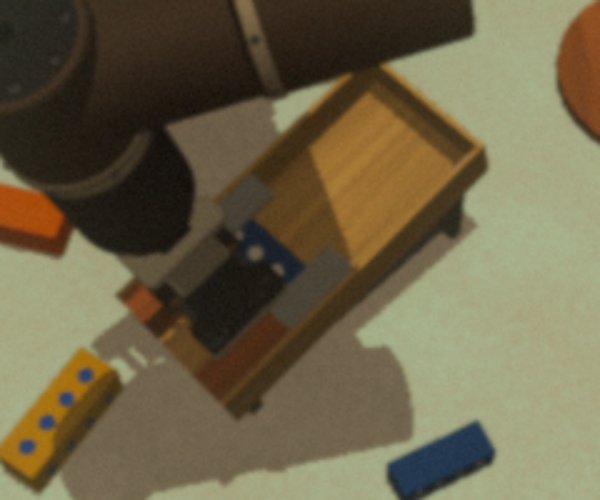

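The picture shows the closed gripper over the channel below the tin, at about (230,300) in the crop. The tin's blue top shows just uphill of it at (270,255). I'll descend now.

>>> {"name": "move_arm", "arguments": {"moves": [0, 0, 0, 2, 0, 0, 0, 0, 0, 0, 2, 0, 0, 0, 0, 0, 0, 2, 0, 0, 0, 0, 0, 0, 2, 0, 0, 0, 0, 0, 0, 1.2, 0, 0, 0, 0, 0, 0, 0.8, 0, 0, 0, 0, 0, 0, 0.4, 0, 0, 0, 0, 0, 0, 0, 0, 0, 0]}}

```text
clock: 4.05
tool_pos: [0.5133, -0.2129, 0.0591]
orientation: [-180.0, 12.1, -77.0]
force: [0.3, 0.6, 0.1]
opening: 0.0004
gripper_force: 0.0
```

Run:
```python
from h import *
o=ctrl.get_obs();print(o['clock'],toch(o['tool_pos']),o['orientation'],o['force']); go(ch(28,15),Rpush)
```

```text
4.05 [-97.6  15.7  -0.5] [-179.97817491   12.06975109  -76.97149081] [0.32677487 0.62088181 0.08953413]
turn [-0.0003  0.0012  0.0005] deg 0.1 shift before turn axes [-12.56   0.04   0.09] after turn [-12.56   0.05   0.07]
```

Uphill is -x of the tool. I'll push slowly.

>>> {"name": "move_arm", "arguments": {"moves": [0, -0.6, 0, 0, 0, 0, 0, 0, -0.6, 0, 0, 0, 0, 0, 0, -0.6, 0, 0, 0, 0, 0, 0, -0.6, 0, 0, 0, 0, 0, -0.6, 0, 0, 0, 0, 0, 0, -0.6, 0, 0, 0, 0, 0, 0, -0.6, 0, 0, 0, 0, 0, 0, -0.6, 0, 0, 0, 0]}}

```text
$.moves: bad value
```

>>> {"name": "move_arm", "arguments": {"moves": [0, -0.6, 0, 0, 0, 0, 0, 0, -0.6, 0, 0, 0, 0, 0, 0, -0.6, 0, 0, 0, 0, 0, 0, -0.6, 0, 0, 0, 0, 0, 0, -0.6, 0, 0, 0, 0, 0, 0, -0.6, 0, 0, 0, 0, 0, 0, -0.6, 0, 0, 0, 0, 0, 0, -0.6, 0, 0, 0, 0, 0]}}

```text
clock: 4.85
tool_pos: [0.5026, -0.167, 0.0692]
orientation: [-180.0, 12.1, -77.0]
force: [0.1, -1.6, 0.1]
opening: 0.0005
gripper_force: 0.9
```

```bash
cat >> h.py <<'E'
def tin(n='scene',lo=-80,hi=160,save=None):
    im,d=snap(n); C=(cloud(n,d)-O)@np.stack([U,N,V],-1)*1000
    hsv=cv2.cvtColor(im,cv2.COLOR_RGB2HSV)
    b=(d>0)&(C[...,0]>lo)&(C[...,0]<hi)&(abs(C[...,2])<68)&(hsv[...,0]>95)&(hsv[...,0]<130)&(hsv[...,1]>110)&(C[...,1]>34)&(C[...,1]<48)
    q=C[b]; print(n,'n',len(q),'s,h,y',np.percentile(q,[2,50,98],axis=0).round(1).tolist() if len(q) else '')
    if len(q)>20: print(cv2.minAreaRect(q[:,[0,2]].astype(np.float32)))
    if save: cv2.imwrite('pics/'+save,cv2.resize(im[150:400,160:460,::-1] if n=='scene' else im[150:290,260:460,::-1],None,fx=2,fy=2))
E
python3 - <<'E'
from h import *
o=ctrl.get_obs();print(o['clock'],toch(o['tool_pos']),o['orientation'],o['force'])
tin('scene');tin('top')
E
```

```text
4.85 [-49.4  15.8  -0.4] [-179.96310632   12.06078139  -76.99264   ] [ 0.10195348 -1.60652548  0.11958157]
scene n 6 s,h,y [[-1.8, 41.2, -26.5], [1.9, 41.7, -17.2], [4.3, 42.8, -6.1]]
top n 0 s,h,y
```

>>> {"name": "move_arm", "arguments": {"moves": [0, -0.6, 0, 0, 0, 0, 0, 0, -0.6, 0, 0, 0, 0, 0, 0, -0.6, 0, 0, 0, 0, 0, 0, -0.6, 0, 0, 0, 0, 0, 0, -0.6, 0, 0, 0, 0, 0, 0, -0.6, 0, 0, 0, 0, 0, 0, -0.6, 0, 0, 0, 0, 0, 0, -0.4, 0, 0, 0, 0, 0]}}

```text
clock: 5.75
tool_pos: [0.4924, -0.123, 0.0788]
orientation: [-180.0, 12.1, -77.0]
force: [0.7, -0.5, -1.3]
opening: 0.0004
gripper_force: 0.4
```

Run:
```python
from h import *
o=ctrl.get_obs();print(o['clock'],toch(o['tool_pos']),o['orientation'],o['force'])
tin('scene',save='b.png');tin('top')
```

```text
5.75 [-3.2 15.8 -0.3] [-179.97289004   12.07615771  -76.98128404] [ 0.67444051 -0.49222939 -1.27173394]
scene n 3 s,h,y [[45.3, 39.4, -33.2], [46.4, 39.6, -25.2], [49.3, 43.1, -22.0]]
top n 82 s,h,y [[14.7, 36.2, -59.2], [22.3, 40.3, 25.1], [33.9, 45.0, 54.8]]
((23.529388427734375, -1.9745254516601562), (115.17567443847656, 20.188701629638672), 88.87234497070312)
```

View pics/b.png

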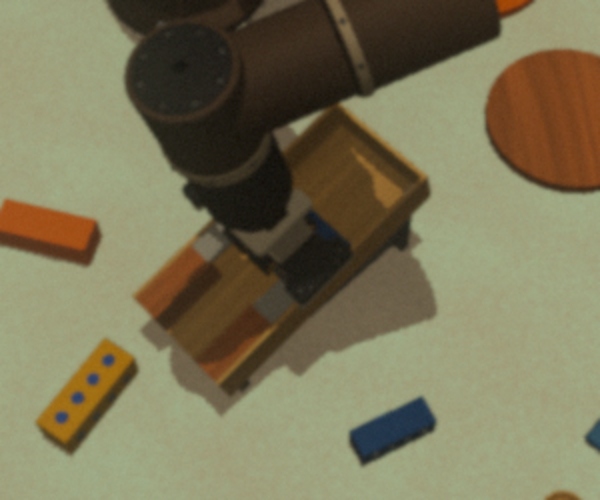

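The tin is moving up under the gripper, with a blue corner showing at (325,225) and its upper face near s=+49. I'll push the rest, back off and rise.

>>> {"name": "move_arm", "arguments": {"moves": [0, -0.6, 0, 0, 0, 0, 0, 0, -0.6, 0, 0, 0, 0, 0, 0, -0.6, 0, 0, 0, 0, 0, 0, -0.6, 0, 0, 0, 0, 0, 0, -0.5, 0, 0, 0, 0, 0, 0, -0.3, 0, 0, 0, 0, 0, 0, 0, 0, 0, 0, 0, 0, 0, 0.8, 0, 0, 0, 0, 0]}}

```text
clock: 6.65
tool_pos: [0.4873, -0.1003, 0.0839]
orientation: [-179.9, 12.1, -76.9]
force: [0.2, 0.5, -0.0]
opening: 0.0004
gripper_force: 0.0
```

>>> {"name": "move_arm", "arguments": {"moves": [0, 0.8, 0, 0, 0, 0, 0, 0, 0, 0, -2, 0, 0, 0, 0, 0, 0, -3, 0, 0, 0, 0, 0, 0, -3, 0, 0, 0, 0, 2, 0, -3, 0, 0, 0, 2, 3, 0, 0, 0, 0, 0, 2, 4, 0, 0, 0, 0, 0, 2, 4, 0, 0, 0, 0, 0]}}

```text
clock: 7.45
tool_pos: [0.523, -0.2567, 0.1623]
orientation: [-179.9, 12.1, -77.0]
force: [1.1, -0.6, 0.5]
opening: 0.0172
gripper_force: 0.0
```

Run:
```python
from h import *
o=ctrl.get_obs();print(o['clock'],toch(o['tool_pos']),o['orientation'],o['force'],o['joint_pos'].round(1))
tin('scene');tin('top',save='c.png')
for R in(Rgrip,Rgrip2): go(ch(60,100),R)
```

```text
7.45 [-1.201e+02  1.260e+02 -1.000e-01] [-179.92732269   12.05465844  -76.98050957] [ 1.05807171 -0.62370084  0.45349106] [-14.3  20.1  -6.2 -11.4 -69.6  31.9]
scene n 548 s,h,y [[44.2, 36.4, -58.1], [62.1, 41.0, -5.7], [82.4, 46.0, 51.9]]
((63.03751754760742, -3.098865509033203), (40.22659683227539, 115.66419219970703), 0.035425569862127304)
top n 330 s,h,y [[44.5, 35.0, -58.9], [73.7, 39.5, -21.1], [83.6, 44.3, 51.0]]
((62.572540283203125, -2.6546707153320312), (117.09080505371094, 43.0881233215332), 89.79247283935547)
turn [-2.0000e-04  3.0000e-03 -1.5751e+00] deg 90.2 shift before turn axes [-18.26  -0.03   2.44] after turn [  0.1  -18.26   2.4 ]
turn [3.0000e-03 2.0000e-04 1.5665e+00] deg 89.8 shift before turn axes [-18.26  -0.03   2.44] after turn [-0.1  18.26  2.4 ]
```

View pics/c.png

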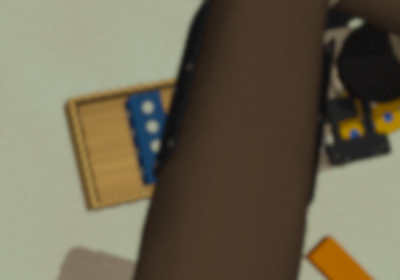

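The blue tin lies square across the chute, clear of the lips, at (147,138) in the crop: mid s≈62.5, y≈-2.8. The next moves go above it and turn a quarter.

>>> {"name": "move_arm", "arguments": {"moves": [7.6, -3.65, -0.05, 0, 0, 0, 0, 7.6, -3.65, -0.05, 0, 0, 0, 0, 7.6, -3.65, -0.05, 0, 0, 0, 0, 7.6, -3.65, -0.05, 0, 0, 0, 0, 7.6, -3.65, -0.07, 0, 0, 0, 0, 7.6, 0, 0, 0, 0, 0, 0.1424, 7.6, 0, 0, 0, 0, 0, 0.1424, 7.6, 0, 0, 0, 0, 0, 0.1424]}}

```text
clock: 8.35
tool_pos: [0.4852, -0.0801, 0.2006]
orientation: [174.9, 11.0, -102.3]
force: [-0.5, 0.1, 1.0]
opening: 0.075
gripper_force: 0.0
```

>>> {"name": "move_arm", "arguments": {"moves": [7.6, 0, 0, 0, 0, 0, 0.1424, 7.6, 0, 0, 0, 0, 0, 0.1424, 7.6, 0, 0, 0, 0, 0, 0.1424, 7.6, 0, 0, 0, 0, 0, 0.1424, 7.6, 0, 0, 0, 0, 0, 0.1424, 7.6, 0, 0, 0, 0, 0, 0.1424, 7.6, 0, 0, 0, 0, 0, 0.1424, 7.6, 0, 0, 0, 0, 0, 0.1424]}}

```text
clock: 9.15
tool_pos: [0.4851, -0.0806, 0.2003]
orientation: [167.9, -0.0, -167.1]
force: [0.8, -0.4, 0.4]
opening: 0.0759
gripper_force: 0.0
```

Run:
```python
from h import *
im,d=snap('scene')
o=ctrl.get_obs();print(o['clock'],toch(o['tool_pos']),o['orientation'],o['force'],o['joint_pos'].round(1))
go(ch(62.5,14,-2.8),Rgrip2)
```

```text
9.2 [ 64.  125.7  -2.8] [ 1.67917521e+02 -1.30862948e-01 -1.67605302e+02] [0.65697501 0.03940446 0.02371146] [  3.6   8.4 -16.2 -12.9 -67.9 -76.1]
turn [ 0.0015 -0.     -0.0108] deg 0.6 shift before turn axes [-1.000e-02 -1.700e-01  1.117e+01] after turn [-0.   -0.15 11.17]
```

>>> {"name": "move_arm", "arguments": {"moves": [7.6, 0, -0.15, 2, 0, 0, -0.01, 7.6, 0, 0, 2, 0, 0, 0, 7.6, 0, 0, 2, 0, 0, 0, 7.6, 0, 0, 2, 0, 0, 0, 7.6, 0, 0, 1.5, 0, 0, 0, 7.6, 0, 0, 1, 0, 0, 0, 7.6, 0, 0, 0.6, 0, 0, 0, 7.6, 0, 0, 0, 0, 0, 0]}}

```text
clock: 10.0
tool_pos: [0.4801, -0.059, 0.0912]
orientation: [167.9, 0.1, -166.2]
force: [0.3, -0.6, 0.2]
opening: 0.0763
gripper_force: 0.0
```

>>> {"name": "move_arm", "arguments": {"moves": [3, 0, 0, 0, 0, 0, 0, 3, 0, 0, 0, 0, 0, 0, 3, 0, 0, 0, 0, 0, 0, 3, 0, 0, 0, 0, 0, 0, 3, 0, 0, 0, 0, 0, 0, 3, 0, 0, 0, 0, 0, 0]}}

```text
clock: 10.6
tool_pos: [0.4805, -0.059, 0.092]
orientation: [167.9, 0.2, -166.2]
force: [0.7, -0.3, 2.4]
opening: 0.0438
gripper_force: 30.0
```

Run:
```python
from h import *
o=ctrl.get_obs();print(o['clock'],toch(o['tool_pos']),o['orientation'],o['force'],o['opening'],o['gripper_force'])
```

```text
10.6 [63.2 15.1 -3.2] [ 167.93850652    0.21539782 -166.18284244] [ 0.66991354 -0.25239591  2.42038601] 0.04380479987859985 29.950410425662994
```

>>> {"name": "move_arm", "arguments": {"moves": [3, 0, 0, -0.5, 0, 0, 0, 3, 0, 0, -1.5, 0, 0, 0, 3, 0, 0, -2.5, 0, 0, 0, 3, 0, 0, -2.5, 0, 0, 0, 3, 0, 0, -2.5, 0, 0, 0, 3, 0, 0, -2.5, 0, 0, 0, 3, 0, 0, -1, 0, 0, 0, 3, 0, 0, 0, 0, 0, 0]}}

```text
clock: 11.4
tool_pos: [0.487, -0.0855, 0.2198]
orientation: [168.0, 0.3, -166.2]
force: [0.0, 0.3, -2.3]
opening: 0.0437
gripper_force: 29.9
```

```bash
cat >> h.py <<'E'
Rlev=frame(np.array([0,0,-1.]),u0)
E
python3 - <<'E'
from h import *
o=ctrl.get_obs();print(o['clock'],toch(o['tool_pos']),o['tool_pos'],o['force'],o['opening'],o['gripper_force'])
go([.4804,.3118,.16],Rlev)
E
```

```text
11.4 [ 63.  145.9  -3.5] [ 0.48699204 -0.08554695  0.21982865] [ 0.00693459  0.31524832 -2.30935998] 0.04368503565454878 29.945924878120422
turn [0.2103 0.0043 0.0143] deg 12.1 shift before turn axes [-8.79 36.64 13.99] after turn [-8.3  38.86  5.98]
```

>>> {"name": "move_arm", "arguments": {"moves": [3, 0, 0, 0, 0.0525, 0.001, 0.0036, 3, 0, 0, 0, 0.0525, 0.001, 0.0036, 3, 0, 0, 0, 0.0525, 0.001, 0.0036, 3, 0, 0, 0, 0.0525, 0.001, 0.0036, 3, -0.4, 1.8, 0, 0, 0, 0, 3, -0.7, 3.2, 0, 0, 0, 0, 3, -0.8, 3.8, 0, 0, 0, 0, 3, -0.8, 3.8, 0, 0, 0, 0]}}

```text
clock: 12.2
tool_pos: [0.4832, 0.0446, 0.2172]
orientation: [180.0, -0.3, -167.0]
force: [1.3, 0.1, -1.4]
opening: 0.0439
gripper_force: 29.9
```

>>> {"name": "move_arm", "arguments": {"moves": [3, -0.8, 3.8, 0.6, 0, 0, 0, 3, -0.8, 3.8, 0.8, 0, 0, 0, 3, -0.8, 3.8, 0.8, 0, 0, 0, 3, -0.8, 3.8, 0.8, 0, 0, 0, 3, -0.8, 3.8, 0.8, 0, 0, 0, 3, -0.8, 3.6, 0.8, 0, 0, 0, 3, -0.5, 2.5, 0.8, 0, 0, 0, 3, 0, 0, 0, 0, 0, 0]}}

```text
clock: 13.0
tool_pos: [0.4778, 0.302, 0.1615]
orientation: [-179.9, -0.3, -166.8]
force: [-0.4, -0.1, -1.6]
opening: 0.0439
gripper_force: 29.9
```

Run:
```python
from h import *
im,d=snap('scene'); cv2.imwrite('pics/d.png',cv2.resize(im[120:280,320:560,::-1],None,fx=2.5,fy=2.5))
o=ctrl.get_obs();print(o['clock'],o['tool_pos'],o['orientation'],o['force'],o['opening'],o['gripper_force'])
go([.4804,.3118,.0325],Rlev)
P=cloud('scene',d);hsv=cv2.cvtColor(im,cv2.COLOR_RGB2HSV)
b=(d>0)&(hsv[...,0]>95)&(hsv[...,0]<130)&(hsv[...,1]>110)&(P[...,2]>.1)&(abs(P[...,0]-.48)<.1)&(abs(P[...,1]-.31)<.1)
q=P[b];print(len(q),np.percentile(q,[2,50,98],axis=0).round(4),cv2.minAreaRect(q[:,:2].astype(np.float32)))
```

```text
13.05 [0.47789746 0.30060463 0.16211545] [-179.91697304   -0.3418746  -166.87258745] [-0.1080342   0.01116475 -2.08784124] 0.04371220248900932 29.945988357067108
turn [-0.0015 -0.006   0.0022] deg 0.4 shift before turn axes [-0.58  1.05 12.96] after turn [-0.5   1.03 12.96]
31 [[0.5168 0.3073 0.1846]
 [0.5283 0.3249 0.1875]
 [0.536  0.3345 0.1915]] ((0.5299003720283508, 0.3188255727291107), (0.013301732018589973, 0.03374024108052254), 31.15869140625)
```

View pics/d.png

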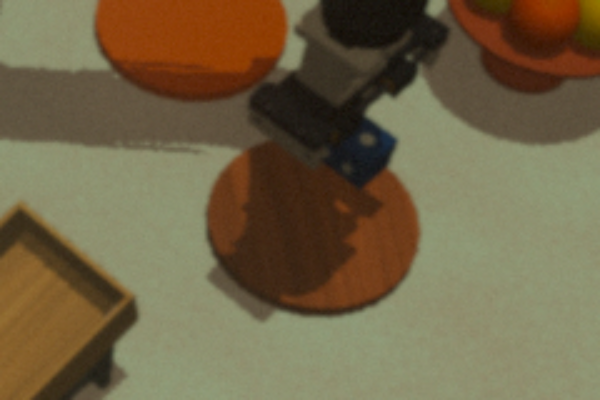

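The tin is held level over the wooden board at (310,225) in the crop. Correct sideways and lower.

>>> {"name": "move_arm", "arguments": {"moves": [3, -0.25, 0.5, 1, 0, -0.003, 0, 3, -0.25, 0.5, 2, 0, -0.003, 0, 3, 0, 0, 2.5, 0, 0, 0, 3, 0, 0, 2.5, 0, 0, 0, 3, 0, 0, 2, 0, 0, 0, 3, 0, 0, 1.4, 0, 0, 0, 3, 0, 0, 0.8, 0, 0, 0, 3, 0, 0, 0.3, 0, 0, 0]}}

```text
clock: 13.85
tool_pos: [0.482, 0.3099, 0.0388]
orientation: [-180.0, 0.1, -167.0]
force: [-0.3, -0.5, -2.5]
opening: 0.0439
gripper_force: 29.9
```

>>> {"name": "move_arm", "arguments": {"moves": [3, 0, 0, 0, 0, 0, 0, 3, 0, 0, 0.1, 0, 0, 0, 3, 0, 0, 0, 0, 0, 0]}}

```text
clock: 14.15
tool_pos: [0.4826, 0.3113, 0.0396]
orientation: [179.9, 0.3, -167.0]
force: [-0.5, 1.0, -1.0]
opening: 0.0438
gripper_force: 29.9
```

Run:
```python
from h import *
o=ctrl.get_obs();print(o['clock'],o['tool_pos'],o['orientation'],o['force'])
go([.4804,.3118,.0315],Rlev)
```

```text
14.15 [0.48262194 0.31128541 0.03956432] [ 179.91377075    0.28179921 -166.98956894] [-0.54562618  0.96966552 -1.03204854]
turn [0.0015 0.0049 0.0002] deg 0.3 shift before turn axes [0.21 0.1  0.81] after turn [0.2  0.1  0.81]
```

>>> {"name": "move_arm", "arguments": {"moves": [3, 0, 0, 0.15, 0, 0.002, 0, 3, 0, 0, 0.15, 0, 0.002, 0, 3, 0, 0, 0, 0, 0, 0]}}

```text
clock: 14.45
tool_pos: [0.4823, 0.311, 0.0358]
orientation: [180.0, -0.0, -167.0]
force: [-0.6, 0.0, -0.9]
opening: 0.0436
gripper_force: 29.9
```

>>> {"name": "move_arm", "arguments": {"moves": [3, 0, 0, 0.15, 0, 0, 0, 3, 0, 0, 0.1, 0, 0, 0, 3, 0, 0, 0, 0, 0, 0]}}

```text
clock: 14.75
tool_pos: [0.4822, 0.3109, 0.0331]
orientation: [180.0, -0.0, -167.0]
force: [-0.8, -1.0, -0.7]
opening: 0.0438
gripper_force: 29.9
```

Run:
```python
from h import *
im,d=snap('scene')
o=ctrl.get_obs();print(o['clock'],o['tool_pos'],o['orientation'],o['force'])
```

```text
14.8 [0.4822748  0.31090655 0.03327131] [ 1.79967919e+02 -1.73429465e-02 -1.66990147e+02] [-0.02757829 -1.24317863 -1.39825331]
```

Keep lowering in 0.5 mm steps until the weight leaves the wrist.

>>> {"name": "move_arm", "arguments": {"moves": [3, 0, 0, 0.08, 0, 0, 0, 3, 0, 0, 0.04, 0, 0, 0, 3, 0, 0, 0, 0, 0, 0]}}

```text
clock: 15.1
tool_pos: [0.4823, 0.311, 0.0321]
orientation: [180.0, -0.0, -167.0]
force: [-0.1, -0.4, -1.0]
opening: 0.044
gripper_force: 29.9
```

>>> {"name": "move_arm", "arguments": {"moves": [3, 0, 0, 0.05, 0, 0, 0, 3, 0, 0, 0, 0, 0, 0]}}

```text
clock: 15.3
tool_pos: [0.4823, 0.311, 0.0317]
orientation: [180.0, -0.0, -167.0]
force: [-0.0, 0.3, -0.9]
opening: 0.044
gripper_force: 29.9
```

>>> {"name": "move_arm", "arguments": {"moves": [3, 0, 0, 0.05, 0, 0, 0, 3, 0, 0, 0, 0, 0, 0, 3, 0, 0, 0, 0, 0, 0]}}

```text
clock: 15.6
tool_pos: [0.4824, 0.3111, 0.0313]
orientation: [180.0, 0.0, -167.0]
force: [-0.3, 0.5, 0.4]
opening: 0.0438
gripper_force: 29.9
```

>>> {"name": "move_arm", "arguments": {"moves": [3, 0, 0, 0.05, 0, 0, 0, 3, 0, 0, 0, 0, 0, 0, 3, 0, 0, 0, 0, 0, 0]}}

```text
clock: 15.9
tool_pos: [0.4824, 0.311, 0.0312]
orientation: [180.0, 0.0, -167.0]
force: [-2.1, -0.6, 5.2]
opening: 0.0436
gripper_force: 30.0
```

Contact at 5 N. Release with a modest opening and rise.

>>> {"name": "move_arm", "arguments": {"moves": [5, 0, 0, 0, 0, 0, 0, 6.5, 0, 0, 0, 0, 0, 0, 7.6, 0, 0, 0, 0, 0, 0, 7.6, 0, 0, 0, 0, 0, 0, 7.6, 0, 0, -0.5, 0, 0, 0, 7.6, 0, 0, -1.5, 0, 0, 0, 7.6, 0, 0, -3, 0, 0, 0, 7.6, 0, 0, -4, 0, 0, 0]}}

```text
clock: 16.7
tool_pos: [0.4815, 0.3099, 0.1203]
orientation: [-179.9, -0.2, -167.0]
force: [0.4, 0.4, -0.3]
opening: 0.0761
gripper_force: 0.0
```

>>> {"name": "move_arm", "arguments": {"moves": [7.6, 0, 0, -4, 0, 0, 0, 7.6, 0, 0, -4, 0, 0, 0, 7.6, 0, -4, 0, 0, 0, 0, 7.6, 0, -4, 0, 0, 0, 0, 7.6, 0, -4, 0, 0, 0, 0, 7.6, 0, -4, 0, 0, 0, 0, 7.6, 0, -3, 0, 0, 0, 0, 7.6, 0, 0, 0, 0, 0, 0]}}

```text
clock: 17.5
tool_pos: [0.5253, 0.1227, 0.201]
orientation: [180.0, -0.0, -167.2]
force: [-0.0, -0.3, 0.8]
opening: 0.0759
gripper_force: 0.0
```

Run:
```python
from h import *
for n in('scene','top'):
    im,d=snap(n,n+'9.png');P=cloud(n,d);hsv=cv2.cvtColor(im,cv2.COLOR_RGB2HSV)
    near=(d>0)&(abs(P[...,0]-.48)<.14)&(abs(P[...,1]-.31)<.14)&(P[...,2]<.09)
    b=near&(P[...,2]>.045)
    q=P[b];print(n,len(q),np.percentile(q[:,2],[2,50,98]).round(4),cv2.minAreaRect(q[:,:2].astype(np.float32)))
    q=P[near&(P[...,2]>.0095)];print('board',cv2.minEnclosingCircle(q[:,:2].astype(np.float32)))
    y=(d>0)&(P[...,2]>.03)&(abs(P[...,0]-.51)<.09)&(P[...,1]<-.31)&(P[...,1]>-.47);print('spare',cv2.minAreaRect(P[y][:,:2].astype(np.float32)))
```

```text
scene 694 [0.0462 0.0574 0.0638] ((0.48606592416763306, 0.311404824256897), (0.11188766360282898, 0.05034903064370155), 12.821073532104492)
board ((0.48853570222854614, 0.33203864097595215), 0.1491130292415619)
spare ((0.5103634595870972, -0.38390693068504333), (0.047363582998514175, 0.12231672555208206), 25.21446418762207)
top 485 [0.0473 0.0548 0.0601] ((0.46598270535469055, 0.3063572943210602), (0.08843442052602768, 0.04568618908524513), 12.663894653320312)
board ((0.436641663312912, 0.2856498658657074), 0.10735422372817993)
spare ((0.5121779441833496, -0.3855975866317749), (0.04422786831855774, 0.12140467762947083), 26.460281372070312)
```

View pics/scene9.png

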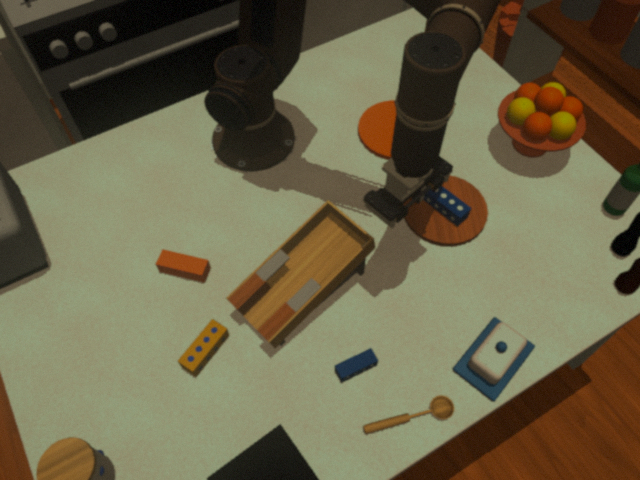

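The tin lies flat with its lid up in the middle of the wooden board, around (447,205). The chute is empty, and the yellow tin at (204,346) has not moved.

```bash
python3 -c "
from plant import ctrl
print(ctrl.close_job())"
```

```text
the job is handed in; nothing more can be done
None
```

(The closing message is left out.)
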